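Load a flow cell under the spring clamp of its dock

ROBOT

A 7-joint arm with a two-finger parallel gripper is mounted at the origin on a cart in front of the work surface, level with it; the furniture and walls round the work are solid. World frame = base frame: x ahead of the robot, y to its left, z up, the work surface at z = 0. Lengths are in m, angles in rad, forces in N, time in s.
With the tool pointing down it reaches from about 0.4 to 0.925 m from the base axis. Payload 4.1 kg.
Tool frame: the origin (TCP) lies at the very end of the fingers, on their centre line; the grasp point (between the pads) lies robot.hold_point_z behind it (robot.hold_point_z is the distance from the TCP to the grasp point, in m); z points along the fingers, y is the direction in which the jaws open and shut (so a half turn about z gives the same grasp; the last joint's range is limited). The gripper opens to 85 mm and grips with 20 to 120 N. Pads are 22 mm wide; open, the fingers measure 114 mm over their backs; the gripper's body (76 mm by 85 mm) begins 54 mm behind the grasp point. The pads swing forward as they close: fully open they stand 13 mm farther back than shut.
Start: joints at [1.22, 0.398, 0.045, 1.537, -0.019, 1.207, -0.051], TCP at [0.162, -0.63, 0.231] pointing down, gripper open.
Joint ranges: [-2.82, 2.82], [-0.49, 2.23], [-1.37, 1.46], [0, 2.46], [-1.36, 4.5], [0.23, 2], [-2.94, 2.94]. Speed limits (rad/s): [2.57, 2.57, 3.14, 3.14, 3.14, 3.14, 3.14].

INTERFACE

Orientations are given as a unit quaternion [x, y, z, w].
In Python, from cell import robot, imaging, job_done gives the robot as it stands.
- The arm moves only by the tool carry_out, never from a script. Its argument "steps" is one flat list of numbers, 6 for each row, row after row: the shift along the world's x, y, z in m, then the turn, a rotation vector about the world's x, y, z in rad. In form: [dx, dy, dz, rx, ry, rz, dx, dy, dz, rx, ry, rz, ...]. A call has 1 to 12 rows; each row shifts and turns the commanded pose from where the row before left it; what a row does not reach is not made up. A row lasts 1/10 s, in which the tool goes at most 50 mm and 8.59 degrees, less where a joint would pass 70% of its speed; a pose out of reach is approached as far as the arm can. A call with a gripper value outside its range is refused whole. "grip" is the closure, from 0 (fully open) to 1 (shut), set as the call begins (left out, the last holds). The fingers move at their own pace and stop on an object; the grip force is fixed at half the most. Time passes only in rows, so rows that do not move let the fingers close. It gives the time, the measured TCP pose, the force and the opening at its end, in the units of the state.
- robot.sense(): the state, without advancing time (a new reading comes with each control period).
- imaging.snapshot(name): name is "scene" or "side" or "wrist"; returns a dict with "color" (400x640x3 uint8, red, green, blue), "range_z" (400x640 float32, m along the optical axis (not along the pixel's ray), 0 where there is no reading), "mtx" (3x3 intrinsics, pixels), "rvec" (rotation vector, rad) and "tvec" (3), from world to camera coordinates, as OpenCV has them. Camera axes: x right, y down, z forward; pixel columns grow to the right and rows downward; lengths in m; the calibration is good to about 2 mm. The wrist camera is an equidistant fisheye: a pixel r from the principal point sees the ray r / f radians off the axis. A picture is of the moment at which its call begins.
- job_done(): hands the job in, once; it reports no verdict.
The state is a dict: "clock": time; "joints": joint angles; "joint_velocities": joint speeds; "joint_torque": joint torques, N m; "eef_pos": TCP position; "eef_rot": TCP orientation; "ft_force": force on the tool from outside, world axes, zero at the start; "moment": the same for the moment, N m; "finger_gap": finger opening in m.
Only numpy, scipy, OpenCV 4.12 (cv2) and the standard library are available. Lean on these libraries where they do the work, as an engineer would, in place of code of your own. Each camera call takes 0.05 s, during which the arm holds its last target. There are 200 camera calls.

TASK

Load the flow cell into its dock without picking it up: press the dock's long spring bar down with one fingertip so that the clamp jaw rises, and while you hold it down push the flow cell with the other fingertip along its channel, under the jaw, all the way to the end stop. Only then let the bar come up, so that the jaw clamps the flow cell in place. Slide the flow cell, never lift it, and leave the small bottle, marker, tube strip and weighing boat beside the dock undisturbed.

Things in the scene. Friction and masses are not known exactly. Their poses are not given: they have to be found in the camera images.
- dock: Flow-cell dock: low grey housing, 168 (x) by 116 mm (y), top at z = 22 mm, fixed to the bench. Origin: centre of its underside. +x = loading direction, +y its left, z up. A steel shaft along x at y = -10, z = 35 mm carries the sprung clamp, in three bearing blocks (tops at z = 42 mm, at x = -79, +9, +71 mm, y = -16.5 to -3.5 mm). Nothing on it is higher than 70 mm.
- stop_face (a point): Foot of the end stop's face, where it meets the deck: dock x = +66, y = +22, z = +30 mm; axes as the dock's. The aluminium channel runs along x up to it, from dock x = -80 mm, centre line y = +22 mm, deck at z = 30 mm, between rails 32 mm apart inside that stand 4.5 mm above the deck. The stop stands 13 mm above the deck.
- clamp (a joint): Clamp angle (rad): one stiff rocker, press bar at dock -y, jaw over the channel at +y. 0 = at rest, jaw down: the flow cell cannot pass. 0.17 = jaw flat on the flow cell. Over 0.21 = jaw clear of the flow cell. 0.40 = bar fully down on its stop. A spring returns it; holding it fully down takes about 6 to 8 N at mid-width, alike all along the bar's length.
- press_bar (a point): Middle of the press bar's top, a ribbed steel plate 72 mm long (dock x = -80 to -8 mm), 34 mm wide. At rest it slopes up to the outside by 0.40 rad, this point at dock (-44, -36.6, 44) mm, outer edge up to z = 51 mm. Fully down it is level, this point at (-44, -38, 33) mm, 3 mm above the deck, spanning y = -22 to -56 mm. A fingertip can slide along it while pressing.
- jaw_foot (a point): Middle of the underside of the jaw's black foot that clamps the flow cell, foot 12 (x) by 14 mm (y). The jaw's arm reaches across the channel at dock x = +45 to +59 mm, top below z = 70 mm even when raised. It rises when the bar is pressed.
- flow_cell: Flow cell: loose flat grey carrier 80 (x) by 30 (y) by 8 mm thick, glass pane on top, raised grip across its rear end (6 mm long, top 14.5 mm above the underside), about 40 g. Origin: centre of its underside. Its x axis points along the channel to the stop. It starts in the channel, short of the jaw. Home: origin at dock (26, 22, 30) mm.
- cell_rear (a point): Middle of the flow cell's rear end face, the face to push (flat, 28 mm wide, 14.5 mm high), 4 mm above its underside. Axes as the flow cell's.
- cell_front (a point): Middle of the flow cell's front end face, 4 mm above its underside. Home: it touches the end stop, dock x = +66 mm.
- bottle: Bystander: small capped bottle, 45 mm across, 92 mm high, standing to the right of the dock. Origin: centre of its underside.
- tube_strip: Bystander: strip of eight small tubes, 8 x 78 x 19 mm, lying to the right of the dock. Origin: centre of its underside; long along its y.
- marker: Bystander: marker pen, 11 x 128 x 13 mm, lying to the left of the dock. Origin: centre of its underside; long along its y.
- boat: Bystander: white weighing boat, 61 x 61 x 14 mm, to the left of the dock. Origin: centre of its underside.

How it is judged:
On the way, in this order (a step that is already met when the one before it is completed fails the run):
1. the bar is pressed down, so that the jaw is raised clear before the flow cell has passed beneath it (value of joint clamp above 0.21 rad and x of cell_front in the frame of dock below 0.052 m), for 0.1 s.
2. with the bar still held down by the fingers, the flow cell is under the jaw and at the end stop (value of joint clamp above 0.21 rad and contact force between the fingers and clamp above 0.5 N and x of cell_front in the frame of dock above 0.0635 m and y of cell_front in the frame of dock between 0.019 and 0.025 m), for 0.1 s.
At the end, for the whole second after the job is handed in: The flow cell lies at rest flat on the deck, its front end within 2.5 mm of the end stop, and the released jaw presses on it (clamp angle between 0.12 and 0.20 rad, at least 1 N) (x of cell_front in the frame of dock above 0.0635 m and y of cell_front in the frame of dock between 0.019 and 0.025 m and value of joint clamp between 0.12 and 0.2 rad and contact force between clamp and flow_cell above 1 N and z of flow_cell in the frame of dock between 0.027 and 0.033 m and linear speed of flow_cell below 0.01 m/s); the robot touches nothing.
It fails at once if the flow cell is lifted more than 6 mm off the deck or tipped (z of flow_cell in the frame of dock above 0.036 m or angle between flow_cell's own z axis and vertical above 0.2 rad).
It fails at once if the small bottle is disturbed (distance of bottle from where it was at the start of the episode above 0.02 m).
It fails at once if the tube strip is disturbed (distance of tube_strip from where it was at the start of the episode above 0.02 m).
It fails at once if the marker is disturbed (distance of marker from where it was at the start of the episode above 0.02 m).
It fails at once if the weighing boat is disturbed (distance of boat from where it was at the start of the episode above 0.02 m).
It also fails if it takes over 35 s, if anything falls off the work surface, if the arm or the gripper's body presses on something with over 40 N, if the wrist force passes 120 N, or if a joint passes its speed limit or range.

## Working session

There is one attempt and no reset: what is moved stays moved. The work goes in short steps, Python scripts to look and compute and a tool call to move; the robot and the scene stay as the last step left them, time stands still between calls to the robot, and variables do not carry over. Pictures are saved under pics/ and viewed, about 8 in all and at most 12, crops included, and the job is handed in when it is done.

Besides the shell and the picture viewer there is one more tool, called as a command line: name --argument value ..., lists and objects as JSON in quotes. carry_out: Moves the arm, as the interface text tells. Its arguments: {"type":"object","properties":{"steps":{"type":"array"},"grip":{"type":"number"}},"required":["steps"]}

```bash
ls; mkdir -p pics; python3 - <<'E'
from cell import robot, imaging
import cv2,numpy as np
s=robot.sense();print({k:np.round(v,3).tolist() for k,v in s.items()}, robot.hold_point_z)
ims=[]
for n in("scene","side"):
    d=imaging.snapshot(n);np.savez(f"pics/{n}.npz",**d)
    print(n,d["mtx"].tolist(),d["rvec"],d["tvec"])
    cv2.imwrite(f"pics/{n}0.png",d["color"][...,::-1])
E
```

```text
pics
{'clock': 0.0, 'joints': [1.22, 0.399, 0.045, 1.538, -0.019, 1.207, -0.051], 'joint_velocities': [0.001, 0.0, -0.002, -0.001, 0.001, -0.001, 0.001], 'joint_torque': [-0.001, -47.512, 1.365, -25.422, 0.012, 0.01, -0.0], 'eef_pos': [0.162, -0.629, 0.23], 'eef_rot': [0.992, 0.126, -0.0, -0.001], 'ft_force': [0.364, 0.387, -0.193], 'moment': [0.033, -0.044, -0.049], 'finger_gap': 0.086} 0.0187
scene [[442.7706202690202, 0.0, 315.3894544189779], [0.0, 442.7706202690202, 200.59094567921537], [0.0, 0.0, 1.0]] [ 2.3509365  -0.51699748  0.1890835 ] [-0.4197265   0.2391902   0.73067492]
side [[383.0498684806213, 0.0, 320.74447026956733], [0.0, 383.0498684806213, 204.18152328401942], [0.0, 0.0, 1.0]] [ 1.93266097 -0.445897    0.25902331] [-0.44604397  0.18435523  0.61936153]
```

View pics/scene0.png

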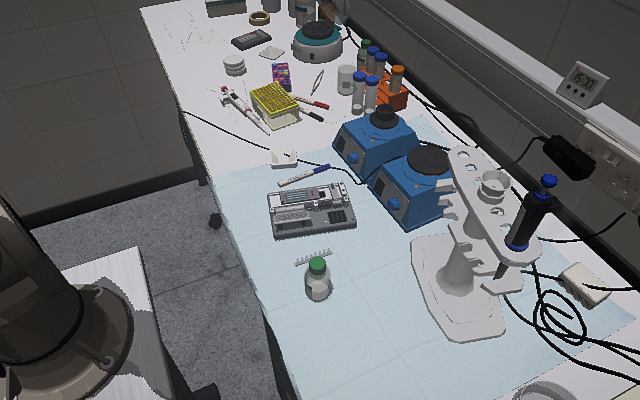

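View pics/side0.png

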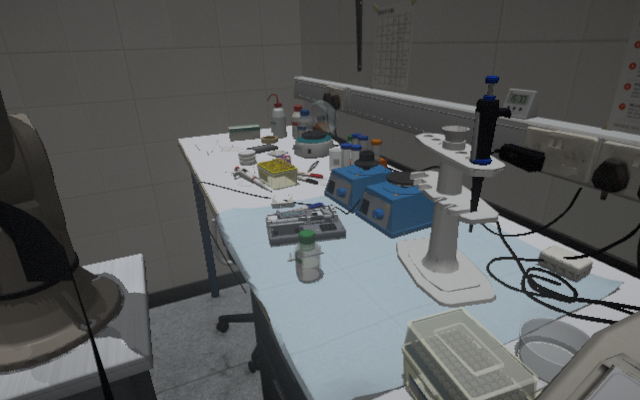

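```bash
cat > h.py <<'E'
import numpy as np,cv2
def load(n):
    d=dict(np.load(f"pics/{n}.npz"));d["R"]=cv2.Rodrigues(d["rvec"])[0];d["t"]=d["tvec"].reshape(3);return d
def cloud(d):
    z=d["range_z"];v,u=np.indices(z.shape)
    K=d["mtx"];p=np.stack([(u-K[0,2])/K[0,0]*z,(v-K[1,2])/K[1,1]*z,z],-1)
    return (p-d["t"])@d["R"]
def ray(d,uv,h,fish=False):
    K=d["mtx"];uv=np.atleast_2d(uv).astype(float)
    a=(uv-K[:2,2])/[K[0,0],K[1,1]]
    if fish:
        r=np.linalg.norm(a,axis=1,keepdims=True)+1e-12
        c=np.hstack([a/r*np.sin(r),np.cos(r)])
    else: c=np.hstack([a,np.ones((len(a),1))])
    w=c@d["R"];o=-d["R"].T@d["t"]
    return o+w*((h-o[2])/w[:,2])[:,None]
E
python3 - <<'E'
from h import *
d=load("scene");P=cloud(d)
for uv in [(275,240),(355,228),(267,190),(345,183),(317,290),(312,256),(302,176),(284,158)]:
    print(uv,np.round(P[uv[1],uv[0]],3),np.round(ray(d,uv,0),3))
m=(P[...,2]>.012)&(P[...,2]<.08)&(d["range_z"]>0)
m[:, :262]=0;m[:,360:]=0;m[:178]=0;m[246:]=0
q=P[m];print(len(q),q.min(0),q.max(0))
r=cv2.minAreaRect(q[:,:2].astype(np.float32)*1000);print(r,cv2.boxPoints(r))
c=d["color"][140:310,240:390,::-1];c=cv2.resize(c,None,fx=3.5,fy=3.5,interpolation=cv2.INTER_CUBIC)
s=load("side")["color"][190:290,255:355,::-1];s=cv2.resize(s,(265,265),interpolation=cv2.INTER_CUBIC)
c[-265:,-265:]=c[-265:,-265:]
cv2.imwrite("pics/crop1.png",np.hstack([c,np.vstack([s,np.zeros((c.shape[0]-265,265,3),np.uint8)])]))
E
```

```text
(275, 240) [ 0.399  0.055 -0.   ] [[0.399 0.055 0.   ]]
(355, 228) [ 0.557  0.016 -0.001] [[0.557 0.015 0.   ]]
(267, 190) [ 0.433  0.191 -0.   ] [[0.433 0.191 0.   ]]
(345, 183) [ 0.598  0.139 -0.002] [[0.597 0.138 0.   ]]
(317, 290) [ 0.416 -0.107  0.044] [[ 0.427 -0.083  0.   ]]
(312, 256) [ 0.447 -0.017  0.01 ] [[ 0.45  -0.011  0.   ]]
(302, 176) [0.517 0.192 0.007] [[0.519 0.198 0.   ]]
(284, 158) [ 0.506  0.273 -0.002] [[0.505 0.272 0.   ]]
3658 [0.39697712 0.01244478 0.01203251] [0.58505996 0.19489197 0.05395762]
((495.75335693359375, 108.62871551513672), (161.27073669433594, 167.68869018554688), 76.3368148803711) [[395.23453   50.080437]
 [558.1778    10.470039]
 [596.2722   167.177   ]
 [433.32892  206.78738 ]]
```

View pics/crop1.png

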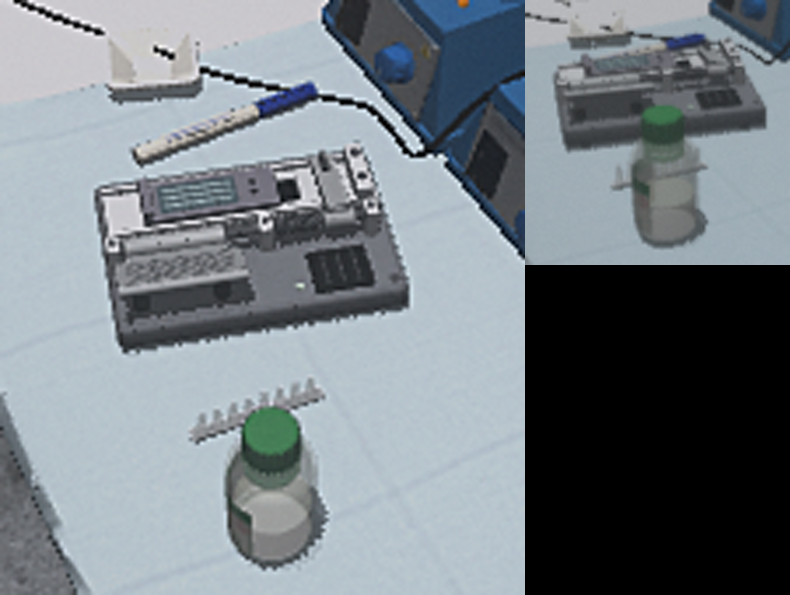

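The dock lies at about (0.49, 0.087), yaw ≈ -13.6°. The press bar is on the near/right side and the flow cell sits at the rear of the channel. I'll move above it for a close look.

carry_out --steps '[0.029, 0.033, 0, 0, 0, -0.049, 0.029, 0.033, 0, 0, 0, -0.049, 0.029, 0.033, 0, 0, 0, -0.049, 0.029, 0.033, 0, 0, 0, -0.049, 0.029, 0.033, 0, 0, 0, -0.049, 0.029, 0.033, 0, 0, 0, -0.049, 0.029, 0.033, 0, 0, 0, -0.049, 0.029, 0.033, 0, 0, 0, -0.049, 0.029, 0.033, 0, 0, 0, -0.049, 0.029, 0.033, 0, 0, 0, -0.049]' --grip 0.47

```text
clock: 1.1
eef_pos: [0.4526, -0.2979, 0.2311]
eef_rot: [0.993, -0.12, -0.0, 0.0]
ft_force: [0.8, -0.3, -0.5]
finger_gap: 0.0452
```

carry_out --steps '[-0.002, 0.038, -0.005, 0, 0, 0, -0.002, 0.038, -0.005, 0, 0, 0, -0.002, 0.038, -0.005, 0, 0, 0, -0.002, 0.038, -0.005, 0, 0, 0, -0.002, 0.038, -0.005, 0, 0, 0, -0.002, 0.038, -0.005, 0, 0, 0, -0.002, 0.038, -0.005, 0, 0, 0, -0.002, 0.038, -0.005, 0, 0, 0, -0.002, 0.038, -0.005, 0, 0, 0, -0.002, 0.038, -0.005, 0, 0, 0, 0, 0, 0, 0, 0, 0, 0, 0, 0, 0, 0, 0]'

```text
clock: 2.3
eef_pos: [0.4315, 0.0808, 0.181]
eef_rot: [0.993, -0.118, -0.0, 0.0]
ft_force: [0.0, -0.6, -0.2]
finger_gap: 0.045
```

```bash
python3 - <<'E'
from cell import robot, imaging
from h import *
d=imaging.snapshot("wrist");np.savez("pics/w1.npz",**d);cv2.imwrite("pics/w1.png",d["color"][...,::-1])
s=robot.sense();print({k:np.round(v,4).tolist() for k,v in s.items()});print(d["mtx"],d["rvec"],d["tvec"]); d=load("w1");print(-d["R"].T@d["t"])
E
```

```text
{'clock': 2.35, 'joints': [0.1602, 0.0858, -0.4625, 2.0642, 0.0461, 1.002, -2.1348], 'joint_velocities': [0.0162, -0.0032, 0.021, -0.0006, -0.0023, -0.0, -0.0032], 'joint_torque': [-0.8625, -26.199, -1.4558, -22.961, -0.0742, -0.0157, -0.0019], 'eef_pos': [0.4317, 0.0797, 0.1811], 'eef_rot': [0.9929, -0.1189, -0.0003, 0.0005], 'ft_force': [0.9246, 0.0223, -0.3612], 'moment': [0.0102, 0.0138, 0.0522], 'finger_gap': 0.0453}
[[309.70691629   0.         312.8572045 ]
 [  0.         309.70691629 199.64282553]
 [  0.           0.           1.        ]] [-1.80614613  2.2891014   0.37525482] [0.17756734 0.35435078 0.46139395]
[0.51140471 0.06056178 0.32369199]
```

View pics/w1.png

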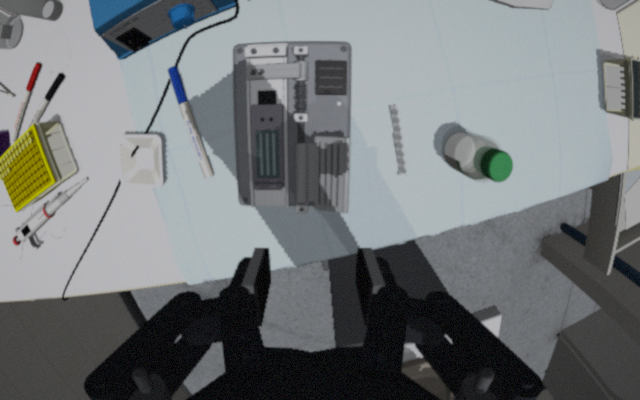

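```bash
cat >> h.py <<'E'
def cloudf(d):
    z=d["range_z"].astype(float);v,u=np.indices(z.shape);K=d["mtx"]
    x,y=(u-K[0,2])/K[0,0],(v-K[1,2])/K[1,1];r=np.hypot(x,y)+1e-9;k=np.tan(r)/r
    return (np.stack([x*k*z,y*k*z,z],-1)-d["t"])@d["R"]
def ortho(d,c,yaw,h,s=4,W=200,H=150):
    """ortho picture in dock frame at height h: cols=dock x, rows=-dock y; s px/mm"""
    jj,ii=np.meshgrid(np.arange(W*s),np.arange(H*s));X=(jj/s-W/2)/1e3;Y=(H/2-ii/s)/1e3
    h=h(X,Y) if callable(h) else np.full(X.shape,h)
    w=np.stack([c[0]+X*np.cos(yaw)-Y*np.sin(yaw),c[1]+X*np.sin(yaw)+Y*np.cos(yaw),h],-1)
    p=w@d["R"].T+d["t"];K=d["mtx"];rr=np.linalg.norm(p[...,:2],axis=-1);th=np.arctan2(rr,p[...,2])
    u=(K[0,2]+K[0,0]*p[...,0]/rr*th).astype(np.float32);v=(K[1,2]+K[1,1]*p[...,1]/rr*th).astype(np.float32)
    return cv2.remap(d["color"],u,v,cv2.INTER_CUBIC)[...,::-1].copy()
E
python3 - <<'E'
from h import *
d=load("w1");P=cloudf(d);print(np.round(P[[42,42,212,206,170],[236,351,349,240,195]],3))
m=(P[...,2]>.012)&(P[...,2]<.08)&(d["range_z"]>0);m2=np.zeros_like(m);m2[36:218,226:360]=1;m&=m2
r=cv2.minAreaRect(P[m][:,:2].astype(np.float32)*1000);print(m.sum(),r)
t=m&(abs(P[...,2]-.022)<.002);q=P[t];print("top",t.sum(),np.median(q[:,2]))
r=cv2.minAreaRect(q[:,:2].astype(np.float32)*1000);print(r);print(cv2.boxPoints(r))
c=np.array(r[0])/1e3;yaw=-np.radians(13.7)
im=ortho(d,c,yaw,.022)
cv2.imwrite("pics/o22.png",im)
b=ortho(d,c,yaw,.038)
cv2.imwrite("pics/o38.png",b)
E
```

```text
[[ 0.592  0.123 -0.   ]
 [ 0.562  0.008 -0.001]
 [ 0.381  0.05  -0.001]
 [ 0.417  0.168  0.   ]
 [ 0.47   0.207 -0.001]]
19105 ((492.0175476074219, 87.34564208984375), (117.12683868408203, 167.95895385742188), 76.5846176147461)
top 6370 0.022052159237159495
((491.37774658203125, 87.38568878173828), (114.45512390136719, 165.38136291503906), 76.46927642822266)
[[397.59283   51.09337 ]
 [558.384     12.399628]
 [585.16266  123.67801 ]
 [424.37152  162.37175 ]]
```

View pics/o22.png

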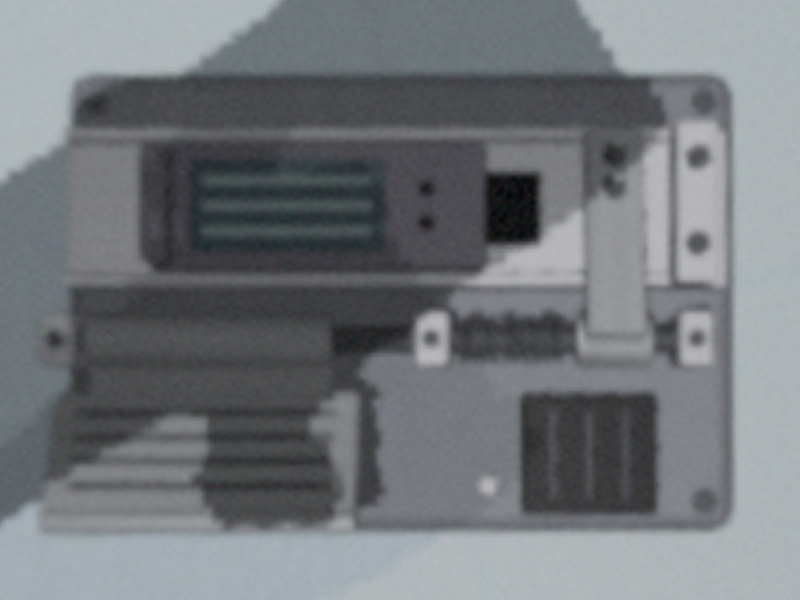

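```bash
python3 - <<'E'
from h import *
c=np.array([.4915,.0872]);yaw=-np.radians(13.55);R=np.array([[np.cos(yaw),-np.sin(yaw)],[np.sin(yaw),np.cos(yaw)]])
for n,f in(("w1",cloudf),("scene",cloud)):
    d=load(n);P=f(d);D=P.copy();D[...,:2]=(P[...,:2]-c)@R;D=D[d["range_z"]>0]*1e3
    def s(x0,x1,y0,y1,z0=-5,z1=90):
        k=(D[:,0]>x0)&(D[:,0]<x1)&(D[:,1]>y0)&(D[:,1]<y1)&(D[:,2]>z0)&(D[:,2]<z1);return D[k]
    print(n,"all",np.percentile(s(-100,100,-70,70,15),[.2,99.8],axis=0).round(1).tolist())
    print("grip z prof",[(x,np.round(np.median(s(x,x+3,12,32)[:,2]),1)) for x in range(-82,-40,3)])
    print("cell->front",[(x,np.round(np.median(s(x,x+3,14,30)[:,2]),1)) for x in range(0,42,3)])
    print("bar y prof",[(y,np.round(np.median(s(-75,-12,y,y+3)[:,2]),1)) for y in range(-60,-20,3)])
    print("chan y prof x-80..-72",[(y,np.round(np.median(s(-80,-73,y,y+3)[:,2]),1)) for y in range(0,45,3)])
    g=s(-72,-58,2,42,39);print("grip y range",np.percentile(g[:,1],[2,98]),"x",np.percentile(g[:,0],[1,99]))
d=load("w1")
# fingertips, wrist picture
P=cloudf(d);R2=cv2.Rodrigues(d["rvec"])[0]
m=d["range_z"]>0;m&=(P[...,2]>.15)&(P[...,2]<.25)
D=P.copy();D[...,:2]=(P[...,:2]-[.4317,.0797])@R;q=D[m]*1e3
q=q[(abs(q[:,0])<40)&(abs(q[:,1])<70)]
print(len(q))
for sg in(1,-1):
    w=q[q[:,1]*sg>0]
    if len(w):
        lo=w[w[:,2]<np.percentile(w[:,2],1)+6];print(sg,w[:,2].min(),lo.min(0),lo.max(0))
E
```

```text
w1 all [[-81.6, -57.3, 17.2], [83.2, 57.5, 51.6]]
grip z prof [(-82, np.float64(29.7)), (-79, np.float64(30.3)), (-76, np.float64(30.3)), (-73, np.float64(30.1)), (-70, np.float64(30.2)), (-67, np.float64(30.2)), (-64, np.float64(30.0)), (-61, np.float64(43.4)), (-58, np.float64(44.7)), (-55, np.float64(43.2)), (-52, np.float64(38.0)), (-49, np.float64(38.3)), (-46, np.float64(38.4)), (-43, np.float64(38.6))]
cell->front [(0, np.float64(38.1)), (3, np.float64(38.4)), (6, np.float64(38.4)), (9, np.float64(38.0)), (12, np.float64(38.3)), (15, np.float64(38.0)), (18, np.float64(38.2)), (21, np.float64(30.3)), (24, np.float64(30.2)), (27, np.float64(30.1)), (30, np.float64(30.4)), (33, np.float64(30.1)), (36, np.float64(30.0)), (39, np.float64(29.8))]
bar y prof [(-60, np.float64(17.4)), (-57, np.float64(49.1)), (-54, np.float64(50.6)), (-51, np.float64(50.2)), (-48, np.float64(48.4)), (-45, np.float64(47.3)), (-42, np.float64(46.0)), (-39, np.float64(44.7)), (-36, np.float64(43.5)), (-33, np.float64(42.3)), (-30, np.float64(41.0)), (-27, np.float64(39.8)), (-24, np.float64(38.2)), (-21,
[... 1530 characters left out ...]
41.0)), (-24, np.float64(39.2)), (-21, np.float64(37.3))]
chan y prof x-80..-72 [(0, np.float64(nan)), (3, np.float64(28.7)), (6, np.float64(33.5)), (9, np.float64(31.7)), (12, np.float64(30.0)), (15, np.float64(30.0)), (18, np.float64(30.2)), (21, np.float64(30.1)), (24, np.float64(29.4)), (27, np.float64(30.2)), (30, np.float64(30.7)), (33, np.float64(30.6)), (36, np.float64(30.8)), (39, np.float64(32.8)), (42, np.float64(nan))]
grip y range [ 9.91084004 33.51244678] x [-59.63699873 -58.18150246]
12056
1 183.10580310504267 [-10.8293241   22.06004354 183.10580311] [ 11.23269107  35.57986354 194.14583655]
-1 183.3365030448689 [-11.14154664 -35.88480786 183.33650304] [ 11.67600398 -22.39921202 194.35717408]
  return _methods._mean(a, axis=axis, dtype=dtype,
  ret = ret.dtype.type(ret / rcount)
```

carry_out --steps '[-0.0075, 0.009, -0.02, 0, 0, 0, -0.0075, 0.009, -0.025, 0, 0, 0, 0, 0, -0.03, 0, 0, 0, 0, 0, -0.03, 0, 0, 0, 0, 0, -0.015, 0, 0, 0, 0, 0, 0, 0, 0, 0, 0, 0, 0, 0, 0, 0, 0, 0, 0, 0, 0, 0]'

```text
clock: 3.15
eef_pos: [0.4182, 0.0981, 0.0624]
eef_rot: [0.993, -0.119, 0.001, -0.0]
ft_force: [0.0, -0.6, -0.3]
finger_gap: 0.0455
```

```bash
cat > look.py <<'E'
import sys
from cell import robot, imaging
from h import *
n=sys.argv[1];d=imaging.snapshot("wrist");np.savez(f"pics/{n}.npz",**d);cv2.imwrite(f"pics/{n}.png",d["color"][...,::-1])
s=robot.sense();c=np.array([.4915,.0872]);yaw=-np.radians(13.55);R=np.array([[np.cos(yaw),-np.sin(yaw)],[np.sin(yaw),np.cos(yaw)]])
e=np.array(s["eef_pos"]);print("dock xy mm",(e[:2]-c)@R*1e3,"z",e[2],"F",np.round(s["ft_force"],1),s["clock"],np.round(s["eef_rot"],4))
d=load(n);P=cloudf(d);D=P.copy();D[...,:2]=(P[...,:2]-c)@R;D=D[d["range_z"]>0]*1e3
def md(x0,x1,y0,y1):
    k=(D[:,0]>x0)&(D[:,0]<x1)&(D[:,1]>y0)&(D[:,1]<y1)&(D[:,2]>-5)&(D[:,2]<90);return round(float(np.median(D[k,2])),1) if k.sum()>3 else None
print("channel z by x",[(x,md(x,x+2,14,30)) for x in range(-84,80,2)])
print("bar by y",[(y,md(-50,-12,y,y+3)) for y in range(-60,-20,3)])
print("bar end",[(y,md(-22,-10,y,y+3)) for y in range(-60,-20,3)])
q=D[(abs(D[:,2]-e[2]*1e3-8)<10)];t=(e[:2]-c)@R*1e3;q=q[(abs(q[:,0]-t[0])<20)&(abs(abs(q[:,1]-t[1])-29)<12)]
for g in(1,-1):
    w=q[(q[:,1]-t[1])*g>0]
    if len(w):print("finger",g,w.min(0).round(1),w.max(0).round(1))
E
python3 look.py w2
```

```text
dock xy mm [-73.90234931  -6.44564172] z 0.06245876129941831 F [-0.1 -0.3  0.6] 3.2 [ 9.929e-01 -1.193e-01  1.200e-03 -2.000e-04]
channel z by x [(-84, 77.0), (-82, 77.9), (-80, 30.3), (-78, 30.7), (-76, 30.4), (-74, 30.7), (-72, 30.5), (-70, 30.3), (-68, 77.9), (-66, 30.8), (-64, 80.4), (-62, 84.6), (-60, 43.3), (-58, 44.7), (-56, 44.6), (-54, 42.3), (-52, 38.0), (-50, 38.1), (-48, 38.2), (-46, 38.4), (-44, 38.5), (-42, 38.4), (-40, 38.4), (-38, 38.4), (-36, 38.4), (-34, 38.3), (-32, 38.4), (-30, 38.4), (-28, 38.4), (-26, 38.3), (-24, 38.4), (-22, 38.3), (-20, 38.4), (-18, 38.6), (-16, 38.5), (-14, 38.5), (-12, 38.6), (-10, 38.4), (-8, 38.4), (-6, 38.4), (-4, 38.4), (-2, 38.1), (0, 38.1), (2, 38.1), (4, 38.1), (6, 38.3), (8, 38.1), (10, 38.2), (12, 38.2), (14, 38.2), (16, 38.1), (18, 38.1), (20, 37.7), (22, 30.5), (24, 30.4), (26, 30.2), (28, 30.4), (30, 30.4), (32, 30.4), (34, 30.1), (36, 30.1), (38, 30.1), (40, 30.1), (42, 30.2), (44, 37.8), (46, 40.8), (48, 41.1), (50, 42.2), (52, 41.7), (54, 41.0), (56, 40.8), (58, 39.6), (60, 30.4), (62, 30.0), (64, 31.1), (66, 30.2), (68, None), (70, None), (72, None), (74, None), (76, None), (78, None)]
bar by y [(-60, None), (-57, 49.2), (-54, 50.6), (-51, 50.0), (-48, 48.6), (-45, 47.5), (-42, 46.0), (-39, 44.9), (-36, 43.4), (-33, 42.2), (-30, 41.0), (-27, 39.6), (-24, 38.2), (-21, 36.9)]
bar end [(-60, None), (-57, 49.0), (-54, 50.6), (-51, 50.0), (-48, 48.5), (-45, 47.4), (-42, 46.0), (-39, 44.8), (-36, 43.4), (-33, 42.2), (-30, 40.9), (-27, 39.7), (-24, 37.7), (-21, 23.8)]
finger 1 [-84.1  14.2  63.6] [-61.8  28.4  80.4]
finger -1 [-84.2 -44.1  64.1] [-61.7 -30.1  80.4]
```

View pics/w2.png

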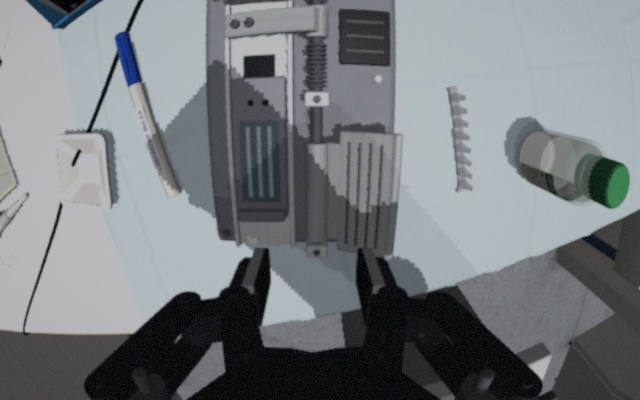

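The fingers line up with the channel and the bar; the fingertip front sits at x≈-62 and the cell rear at ≈-60. I'll back off 4 mm and press down.

carry_out --steps '[-0.004, 0.001, 0, 0, 0, 0, 0, 0, 0, 0, 0, 0, 0, 0, -0.006, 0, 0, 0, 0, 0, -0.006, 0, 0, 0, 0, 0, -0.005, 0, 0, 0, 0, 0, -0.004, 0, 0, 0, 0, 0, -0.003, 0, 0, 0, 0, 0, 0, 0, 0, 0, 0, 0, 0, 0, 0, 0]'

```text
clock: 4.1
eef_pos: [0.4128, 0.0992, 0.0374]
eef_rot: [0.993, -0.119, -0.0, 0.0]
ft_force: [-1.2, -1.5, 3.9]
finger_gap: 0.045
```

```bash
python3 look.py w3|cut -c1-900
```

```text
dock xy mm [-79.26580629  -6.64600952] z 0.03744751684997284 F [-1.4 -1.2  4.4] 4.15 [ 9.929e-01 -1.189e-01 -1.000e-04  2.000e-04]
channel z by x [(-84, 67.8), (-82, 61.6), (-80, 49.3), (-78, 58.3), (-76, 37.0), (-74, 57.9), (-72, 59.2), (-70, 61.1), (-68, 81.0), (-66, 83.5), (-64, None), (-62, None), (-60, 44.2), (-58, 44.5), (-56, 44.6), (-54, 42.0), (-52, 38.2), (-50, 38.1), (-48, 38.3), (-46, 38.3), (-44, 38.3), (-42, 38.3), (-40, 38.4), (-38, 38.4), (-36, 38.4), (-34, 38.4), (-32, 38.3), (-30, 38.4), (-28, 38.3), (-26, 38.4), (-24, 38.4), (-22, 38.5), (-20, 38.3), (-18, 38.5), (-16, 38.4), (-14, 38.3), (-12, 38.5), (-10, 38.4), (-8, 38.5), (-6, 38.3), (-4, 38.1), (-2, 38.1), (0, 38.2), (2, 38.1), (4, 38.2), (6, 38.1), (8, 38.1), (10, 38.1), (12, 38.3), (14, 38.0), (16, 38.2), (18, 38.1), (20, 38.0), (22, 30.4), (24, 30.3), (26, 30.3), (28, 30.3), (30, 30.2), (32, 30.4), (34, 30.1), (36, 30.0), (38, 30.1), (40, 30.2), (42, 30.2), (44, 42.8), (46, 44.5), (48, 45.2), (50, None), (52, None), (54, None), (56, None),
bar by y [(-60, None), (-57, 43.9), (-54, 44.3), (-51, 43.3), (-48, 42.6), (-45, 41.7), (-42, 41.1), (-39, 40.3), (-36, 39.5), (-33, 38.7), (-30, 38.0), (-27, 37.1), (-24, 36.2), (-21, 35.4)]
bar end [(-60, None), (-57, 43.6), (-54, 44.4), (-51, 43.2), (-48, 42.6), (-45, 41.7), (-42, 41.0), (-39, 40.3), (-36, 39.5), (-33, 38.7), (-30, 37.9), (-27, 37.0), (-24, 35.8), (-21, 34.3)]
finger 1 [-89.9  14.2  39.1] [-66.9  28.2  55.4]
finger -1 [-90.3 -47.6  35.5] [-59.3 -23.7  55.4]
```

carry_out --steps '[0, 0, -0.002, 0, 0, 0, 0, 0, -0.002, 0, 0, 0, 0, 0, -0.0015, 0, 0, 0, 0, 0, 0, 0, 0, 0, 0, 0, 0, 0, 0, 0, 0, 0, 0, 0, 0, 0]'

```text
clock: 4.75
eef_pos: [0.4129, 0.099, 0.0321]
eef_rot: [0.993, -0.119, -0.0, 0.0]
ft_force: [-2.6, -2.3, 7.3]
finger_gap: 0.0456
```

```bash
python3 look.py w4|grep -v chan
```

```text
dock xy mm [-79.16798196  -6.88293224] z 0.03207060375918555 F [-0.8 -2.3  6.8] 4.8 [ 9.929e-01 -1.189e-01 -0.000e+00  5.000e-04]
bar by y [(-60, None), (-57, 35.7), (-54, 35.9), (-51, 35.5), (-48, 35.6), (-45, 35.2), (-42, 35.2), (-39, 34.8), (-36, 34.9), (-33, 34.5), (-30, 34.5), (-27, 34.1), (-24, 33.9), (-21, 33.6)]
bar end [(-60, None), (-57, 35.6), (-54, 35.9), (-51, 35.4), (-48, 35.5), (-45, 35.3), (-42, 35.1), (-39, 34.8), (-36, 34.8), (-33, 34.5), (-30, 34.3), (-27, 34.1), (-24, 33.5), (-21, 32.3)]
finger 1 [-89.4  10.1  30.1] [-64.7  34.1  50. ]
finger -1 [-89.8 -47.9  31.9] [-59.2 -23.9  50.1]
```

Clamp is now at ≈0.33 rad (the bar slope is ≈0.07). Next I'll slide along the channel.

carry_out --steps '[0.0039, -0.00094, 0, 0, 0, 0, 0.0039, -0.00094, 0, 0, 0, 0, 0.0039, -0.00094, 0, 0, 0, 0, 0.0039, -0.00094, 0, 0, 0, 0, 0.0039, -0.00094, 0, 0, 0, 0, 0.0039, -0.00094, 0, 0, 0, 0, 0.0039, -0.00094, 0, 0, 0, 0, 0.0039, -0.00094, 0, 0, 0, 0, 0.0039, -0.00094, 0, 0, 0, 0, 0.0039, -0.00094, 0, 0, 0, 0, 0, 0, 0, 0, 0, 0, 0, 0, 0, 0, 0, 0]'

```text
clock: 6.0
eef_pos: [0.4509, 0.091, 0.0319]
eef_rot: [0.993, -0.119, -0.001, -0.0]
ft_force: [-4.9, 0.8, 7.1]
finger_gap: 0.0452
```

```bash
python3 look.py w5
```

```text
dock xy mm [-40.37028627  -5.81397488] z 0.03189035595478926 F [-4.7  1.   7.9] 6.05 [ 9.929e-01 -1.187e-01 -1.000e-03 -1.000e-04]
channel z by x [(-84, None), (-82, None), (-80, 29.9), (-78, 30.3), (-76, 30.1), (-74, 30.0), (-72, 30.0), (-70, 30.2), (-68, 30.1), (-66, 30.3), (-64, 29.9), (-62, 30.0), (-60, 30.2), (-58, 30.2), (-56, 30.2), (-54, 30.3), (-52, 46.1), (-50, 57.9), (-48, 55.5), (-46, 62.6), (-44, 59.0), (-42, 58.2), (-40, 57.7), (-38, 61.4), (-36, 71.0), (-34, 58.9), (-32, 68.1), (-30, 69.6), (-28, 80.1), (-26, 44.6), (-24, 41.0), (-22, 38.0), (-20, 38.2), (-18, 38.5), (-16, 38.4), (-14, 38.5), (-12, 38.4), (-10, 38.5), (-8, 38.4), (-6, 38.4), (-4, 38.6), (-2, 38.5), (0, 38.4), (2, 38.4), (4, 38.5), (6, 38.5), (8, 38.4), (10, 38.4), (12, 38.4), (14, 38.5), (16, 38.4), (18, 38.4), (20, 38.4), (22, 38.3), (24, 38.4), (26, 38.2), (28, 38.2), (30, 38.0), (32, 38.2), (34, 38.1), (36, 38.2), (38, 38.2), (40, 38.1), (42, 38.1), (44, 51.0), (46, 52.2), (48, 52.4), (50, 54.7), (52, 53.5), (54, 52.1), (56, 52.2), (58, 51.7), (60, 30.4), (62, 30.2), (64, 32.9), (66, 42.8), (68, 43.2), (70, 43.3), (72, 43.1), (74, 42.9), (76, None), (78, 30.0)]
bar by y [(-60, 86.7), (-57, 35.9), (-54, 35.9), (-51, 81.0), (-48, 79.1), (-45, 56.4), (-42, 47.0), (-39, 51.8), (-36, 59.4), (-33, 66.7), (-30, 44.8), (-27, 33.9), (-24, 33.6), (-21, 33.4)]
bar end [(-60, None), (-57, 35.2), (-54, 35.3), (-51, 35.0), (-48, 35.0), (-45, 34.5), (-42, 34.7), (-39, 34.3), (-36, 34.4), (-33, 34.1), (-30, 34.2), (-27, 33.8), (-24, 33.2), (-21, 30.9)]
finger 1 [-60.3  11.2  29.9] [-20.4  35.1  49.9]
finger -1 [-60.3 -46.8  32.2] [-20.4 -22.8  49.8]
```

View pics/w5.png

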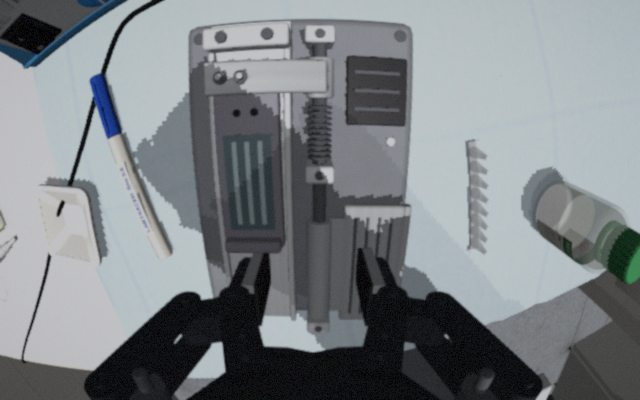

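The cell is tracking straight: its rear is at ≈-29 mm, its front is under the raised jaw, and it is flat at 38 mm. About 15 mm remains.

carry_out --steps '[0.0038, -0.0012, 0, 0, 0, 0, 0.0038, -0.0012, 0, 0, 0, 0, 0.0038, -0.0011, 0, 0, 0, 0, 0.002, -0.0006, 0, 0, 0, 0, 0.002, -0.0005, 0, 0, 0, 0, 0.001, -0.0003, 0, 0, 0, 0, 0.001, -0.0002, 0, 0, 0, 0, 0, 0, 0, 0, 0, 0, 0, 0, 0, 0, 0, 0]'

```text
clock: 6.95
eef_pos: [0.4652, 0.0869, 0.0314]
eef_rot: [0.993, -0.118, -0.004, 0.0]
ft_force: [-9.2, 3.6, 10.1]
finger_gap: 0.0455
```

```bash
python3 look.py w6
```

```text
dock xy mm [-25.49168742  -6.46248068] z 0.03139505471354555 F [-8.6  3.1 10.6] 7.0 [ 9.930e-01 -1.181e-01 -3.800e-03  2.000e-04]
channel z by x [(-84, None), (-82, None), (-80, 29.9), (-78, 30.4), (-76, 30.1), (-74, 30.0), (-72, 30.3), (-70, 30.2), (-68, 30.1), (-66, 30.0), (-64, 30.1), (-62, 30.0), (-60, 30.2), (-58, 30.5), (-56, 30.2), (-54, 30.1), (-52, 30.2), (-50, 30.3), (-48, 30.1), (-46, 30.2), (-44, 30.3), (-42, 30.1), (-40, 29.8), (-38, 30.7), (-36, 54.4), (-34, 57.5), (-32, 67.8), (-30, 61.3), (-28, 59.6), (-26, 63.1), (-24, 60.1), (-22, 70.4), (-20, 58.3), (-18, 64.5), (-16, 58.6), (-14, 80.8), (-12, 45.2), (-10, 42.6), (-8, 38.2), (-6, 38.2), (-4, 38.2), (-2, 38.4), (0, 38.3), (2, 38.4), (4, 38.4), (6, 38.4), (8, 38.5), (10, 38.3), (12, 38.3), (14, 38.5), (16, 38.4), (18, 38.5), (20, 38.5), (22, 38.4), (24, 38.4), (26, 38.5), (28, 38.3), (30, 38.4), (32, 38.5), (34, 38.3), (36, 38.4), (38, 38.3), (40, 38.3), (42, 38.0), (44, 52.2), (46, 52.8), (48, 53.2), (50, 54.9), (52, 54.8), (54, 52.9), (56, 52.7), (58, 38.8), (60, 38.1), (62, 38.2), (64, 38.1), (66, 43.0), (68, 43.1), (70, 43.3), (72, 43.0), (74, 42.7), (76, 30.2), (78, 30.0)]
bar by y [(-60, 88.1), (-57, 35.1), (-54, 80.5), (-51, 86.1), (-48, 86.2), (-45, 76.4), (-42, 58.5), (-39, 72.3), (-36, 67.5), (-33, 61.2), (-30, 33.9), (-27, 33.6), (-24, 33.4), (-21, 33.2)]
bar end [(-60, 86.3), (-57, 84.1), (-54, 80.3), (-51, 83.1), (-48, 78.5), (-45, 56.1), (-42, 57.4), (-39, 73.2), (-36, 66.1), (-33, 63.0), (-30, 34.0), (-27, 33.5), (-24, 32.8), (-21, 23.4)]
finger 1 [-45.5  10.6  29.4] [-5.5 34.5 49.4]
finger -1 [-45.4 -47.4  30.8] [ -7.8 -23.5  49.4]
```

Force rose from 5 to 9 N, and the cell top is continuous up to the stop at x=66. One firm nudge to confirm.

carry_out --steps '[0.001, -0.00025, 0, 0, 0, 0, 0.001, -0.00025, 0, 0, 0, 0, 0, 0, 0, 0, 0, 0, 0, 0, 0, 0, 0, 0, 0, 0, 0, 0, 0, 0]'

```text
clock: 7.5
eef_pos: [0.4653, 0.0869, 0.0312]
eef_rot: [0.993, -0.118, -0.006, 0.001]
ft_force: [-12.7, 4.0, 13.6]
finger_gap: 0.0456
```

```bash
python3 look.py w7|grep -v chan
```

```text
dock xy mm [-25.3533165  -6.4803423] z 0.031237943180396965 F [-13.    4.9  14.1] 7.55 [ 9.930e-01 -1.176e-01 -5.500e-03  6.000e-04]
bar by y [(-60, 88.2), (-57, 34.6), (-54, 81.0), (-51, 86.1), (-48, 85.5), (-45, 76.8), (-42, 57.6), (-39, 71.1), (-36, 67.2), (-33, 61.0), (-30, 33.9), (-27, 33.5), (-24, 33.3), (-21, 33.1)]
bar end [(-60, 86.5), (-57, 82.7), (-54, 81.3), (-51, 83.6), (-48, 78.6), (-45, 57.4), (-42, 57.5), (-39, 73.0), (-36, 66.5), (-33, 62.7), (-30, 33.9), (-27, 33.4), (-24, 32.7), (-21, 30.2)]
finger 1 [-45.3  10.5  29.2] [-5.4 34.5 49.2]
finger -1 [-45.3 -47.5  30. ] [ -7.8 -23.5  49.2]
```

Stalled at the stop (TCP moved 0.1 mm and force rose to 13 N). I'll back off with the bar held, then let it up slowly.

carry_out --steps '[-0.0025, 0.0006, 0, 0, 0, 0, -0.0025, 0.0006, 0, 0, 0, 0, -0.0025, 0.0006, 0, 0, 0, 0, 0, 0, 0, 0, 0, 0, 0, 0, 0.002, 0, 0, 0, 0, 0, 0.002, 0, 0, 0, 0, 0, 0.003, 0, 0, 0, 0, 0, 0.005, 0, 0, 0, 0, 0, 0.01, 0, 0, 0, 0, 0, 0.02, 0, 0, 0, 0, 0, 0.03, 0, 0, 0, 0, 0, 0, 0, 0, 0]'

```text
clock: 8.75
eef_pos: [0.4667, 0.0871, 0.1076]
eef_rot: [0.993, -0.119, 0.004, -0.001]
ft_force: [1.1, 0.2, 0.3]
finger_gap: 0.0452
```

```bash
python3 look.py w8
```

```text
dock xy mm [-25.17735278  -6.61977049] z 0.10593357664066971 F [-0.5  0.8 -0.2] 8.8 [ 9.929e-01 -1.189e-01  2.200e-03 -5.000e-04]
channel z by x [(-84, None), (-82, 29.5), (-80, 30.2), (-78, 30.1), (-76, 30.3), (-74, 30.2), (-72, 30.0), (-70, 30.4), (-68, 30.2), (-66, 30.4), (-64, 30.2), (-62, 30.2), (-60, 30.1), (-58, 30.1), (-56, 30.1), (-54, 30.2), (-52, 30.3), (-50, 30.2), (-48, 30.1), (-46, 30.2), (-44, 30.0), (-42, 30.3), (-40, 30.3), (-38, 30.0), (-36, 30.3), (-34, 30.0), (-32, 30.3), (-30, 30.0), (-28, 30.1), (-26, 30.2), (-24, 30.1), (-22, 30.2), (-20, 30.1), (-18, None), (-16, 43.9), (-14, 44.8), (-12, 44.5), (-10, 43.4), (-8, 38.1), (-6, 37.9), (-4, 38.6), (-2, 38.3), (0, 38.4), (2, 38.5), (4, 38.3), (6, 38.2), (8, 38.6), (10, 38.5), (12, 38.5), (14, 38.2), (16, 38.5), (18, 38.5), (20, 38.5), (22, 38.4), (24, 38.4), (26, 38.3), (28, 38.5), (30, 38.4), (32, 38.3), (34, 38.4), (36, 38.3), (38, 38.2), (40, 38.2), (42, 38.1), (44, 45.5), (46, 46.1), (48, 46.2), (50, 46.7), (52, 46.6), (54, 46.0), (56, 46.2), (58, 38.7), (60, 38.0), (62, 38.1), (64, 38.2), (66, 43.1), (68, 43.1), (70, 43.3), (72, 43.2), (74, 42.8), (76, 30.0), (78, 30.1)]
bar by y [(-60, None), (-57, 42.9), (-54, 43.3), (-51, 42.5), (-48, 41.8), (-45, 41.0), (-42, 40.4), (-39, 39.6), (-36, 39.0), (-33, 38.1), (-30, 37.6), (-27, 36.8), (-24, 36.0), (-21, 35.1)]
bar end [(-60, None), (-57, 42.7), (-54, 43.2), (-51, 42.1), (-48, 41.5), (-45, 41.0), (-42, 40.2), (-39, 39.5), (-36, 38.8), (-33, 37.9), (-30, 37.3), (-27, 36.8), (-24, 35.4), (-21, 33.9)]
finger 1 [-35.1  15.  109.1] [-12.3  29.1 123.9]
finger -1 [-34.7 -43.6 109.1] [-12.3 -29.4 123.9]
```

View pics/w8.png

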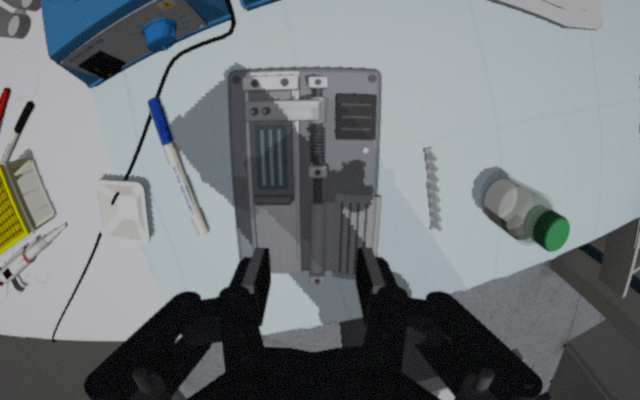

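The view shows the cell (about (253-292, 122-205)) up against the stop with the jaw on it. The bottle, strip, marker and boat are all in place. The bar slope gives clamp ≈0.16 rad.

carry_out --steps '[0, 0, 0.02, 0, 0, 0, 0, 0, 0, 0, 0, 0, 0, 0, 0, 0, 0, 0, 0, 0, 0, 0, 0, 0]'

```text
clock: 9.2
eef_pos: [0.4631, 0.086, 0.1228]
eef_rot: [0.993, -0.119, -0.001, 0.0]
ft_force: [1.1, -0.4, -0.6]
finger_gap: 0.0452
```

```bash
python3 -c "from cell import job_done;print(job_done())"
```

```text
the job is handed in; nothing more can be done
None
```

The flow cell is loaded and clamped, and I handed the job in at about 9 s. With the gripper straddling the dock, one fingertip held the press bar down (clamp about 0.33 rad or more, estimated from the bar's slope). The other pushed the cell along its channel until it stalled at the end stop. I then backed off slightly and let the bar up slowly.

**Last checks (wrist camera depth):**
- **Cell:** it lies flat, with its top at 38 mm. That surface runs up to the stop at x = 66 mm. The cell's rear is at about -15 mm against -14 mm expected at home, which is within measuring error.
- **Clamp:** the bar's slope gives an angle of about 0.16 rad, so the jaw is resting on the cell. I could not measure the jaw's force directly.
- **Surroundings:** the arm is clear of everything and the bystanders look undisturbed in the picture. I did not measure their positions again.
- **Disagreement:** when I lifted the fingers, the gripper had backed off less than I commanded, so the pushing finger rose close to the cell's rear face. The cell did not appear to move.

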